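# Face a battery pack to the code reader and trigger the read

## Task

On the sloped stand, turn the black battery pack in its nest until its orange mark squarely faces the red window of the yellow reader, and let go of it fully seated in the nest. Then press the green button all the way down to take the reading and let it come back up. Do not shift the bottle, the red bin or the round keypad.

Things in the scene. Friction and masses are not known exactly. Their poses are not given: they have to be found in the camera images.
- pack: Loose round black battery pack, 52 mm diameter, 84 mm tall, 0.3 kg, standing in the grey cup of the sloped stand, so leaning 28 degrees. Origin: centre of its underside; z up its own axis; -y points to the orange mark: a 22 mm wide, 60 mm high patch on the side, continued as an orange bar on the silver top from near the centre to the rim.
- mark (a point): Point on the pack's side surface in the middle of the orange patch's width, 26 mm from the pack's axis and 27 mm above its underside.
- nest: Fixed stand: base plate 220 x 200 mm, white sloping deck 170 x 190 mm, on it a grey cup, 56 mm inside, 68 outside, 22 deep, holding the pack. Origin: centre of the cup's floor, 72 mm above the table; z: the cup's axis, 28 degrees (0.49 rad) off vertical towards the stand's front (the robot's side); y level. Free all round the pack from 41 mm above the cup's floor.
- reader: Fixed yellow reader block, 52 mm wide, 40 deep, on the deck beside the cup; its top is 41 mm above the cup's floor along the cup's axis. Origin: on the cup's axis at the cup's floor; z: the cup's axis; -y points from the cup's axis to the middle of the window. It stands within 40 degrees of the stand's -y side (the robot's right).
- window (a point): Centre of the red reader window, on the face towards the pack: 58 mm from the cup's axis, 27 mm above the cup's floor. A red bar on the reader's top runs along that same face.
- trigger (a joint): Travel of the green push button in m: 0 up, 0.006 fully down (about 5 N); springs back.
- trigger_top (a point): Centre of the top of the green button cap (34 mm diameter), in a grey housing on top of a fixed white control box (85 x 110 mm, 32 mm tall). It looks straight up.
- bottle: Bystander: white plastic bottle with steel cap, 60 mm diameter, 125 mm tall, loose. Origin: centre of its underside.
- red_bin: Bystander: open red parts bin, 120 x 170 mm, 60 mm tall, loose. Origin: centre of its underside.
- keypad: Bystander: black round keypad, 76 mm diameter, 18 mm tall, loose. Origin: centre of its underside.
Things that resemble listed ones, but are neither listed nor needed, are in the scene too. Leave any brown, pink or purple look-alike of the part that bears trigger alone.

How it is judged:
By the outcome, as a careful person would: the job done as asked, in the order asked, and still so for the second after the job is handed in, with the robot touching nothing.
It also fails if it takes over 51 s, if anything falls off the work surface, if the arm or the gripper's body presses on something with over 40 N, if the wrist force passes 120 N, or if a joint passes its speed limit or range.

## Robot

A 6-joint arm with a two-finger parallel gripper is mounted at the origin on the work surface. World frame = base frame: x ahead of the robot, y to its left, z up, the work surface at z = 0. Lengths are in mm, angles in rad, forces in N, time in s.
With the tool pointing down it reaches from about 350 to 975 mm from the base axis. Payload 7.1 kg.
Tool frame: the origin (TCP) lies at the very end of the fingers, on their centre line; the grasp point (between the pads) lies 19 mm behind it; z points along the fingers, y is the line along which they close (so a half turn about z gives the same grasp; the last joint's range is limited). The gripper opens to 88 mm and grips with 3 to 60 N. Pads are 20 mm wide; open, the fingers measure 115 mm over their backs; the gripper's body (75 mm by 178 mm) begins 61 mm behind the grasp point.
Start: joints at [1.123, 0.423, 1.63, -0, 1.089, -0.019], TCP at [259.83, 568.413, 222.675] pointing down, gripper open.
Joint ranges: [-3, 3], [-0.9, 2.11], [0.09, 2.58], [-1.31, 4.45], [0.11, 2.69], [-2.54, 2.54]. Speed limits (rad/s): [2.39, 2.39, 3.01, 3.14, 3.14, 3.14].

## Interface

Orientations are given as a rotation vector (axis times angle).
In Python, from workcell import ctrl, optics gives the robot as it stands.
- The arm moves only by the shell command python3 -m jog 'ROWS'. ROWS is JSON, a list of rows, each a list of 7 numbers: the shift along the tool's x, y, z in units of 40 mm (1.0 is 40 mm), then the turn, a rotation vector about the tool's x, y, z in units of 6 degrees (1.0 is 6 degrees), then the opening, from 0 (shut) to 1 (fully open). A call has 1 to 20 rows; each row shifts and turns the commanded pose from where the row before left it, along the tool's axes as they then stand; what a row does not reach is not made up. A row lasts 1/10 s, in which the tool goes at most 50 mm and 8.59 degrees, less where a joint would pass 70% of its speed; a pose out of reach is approached as far as the arm can. A call is refused whole if a number of a shift passes 1 or a number of a turn 1, either way. A call with a gripper value outside its range is refused whole. The fingers move at their own pace and stop on an object; the grip force is fixed at half the most. Time passes only in rows, so rows that do not move let the fingers close. It gives the time, the measured TCP pose, the force, the opening and the grip force at its end, in the units of the state.
- ctrl.get_obs(): the state, without advancing time (a new reading comes with each control period).
- optics.get_image(name): name is "scene" or "top" or "wrist"; returns the picture (384x512x3 uint8, red, green, blue); there is no depth.
- optics.camera_model(name): a dict with "fov_y" (degrees; the focal length in pixels is half the picture's height over the tangent of half this angle, whatever the lens; pixels are square), "cx", "cy" (the principal point, pixels), "view" (4x4, takes a point from world to camera coordinates); the wrist camera has in their place "hand_eye" (4x4, takes a point from camera to tool coordinates, whose origin is the TCP and whose axes are the flange's). Camera axes: x right, y up, looking along -z (the intrinsics and any distortion apply to the point x, -y, -z); pixel columns grow to the right and rows downward; lengths in mm; the calibration is good to about 2 mm. The wrist camera is an equidistant fisheye: a pixel r from the principal point sees the ray r / f radians off the axis. A picture is of the moment at which its call begins: read the wrist's pose just before it. camera_model takes no time and is no camera call.
- ctrl.close_job(): hands the job in; it is judged then, once.
Trained networks look in the newest picture that a camera, given by its name, has taken for a name from the list of things; names that differ only in an ending like _2 or _b are one class to them, and where a whole thing is asked for, a point or a joint stands for the part that bears it (a point fixed in the world has none). Each returns a list of dicts, best first, with "conf" (0 to 1); they miss things now and then, are a little off and sometimes report something else, mostly with a low value. They report only what shows in the picture. A call takes as long as a camera call. They do not tell look-alikes from the thing itself.
- optics.masks_of(target, camera): "pixels" (384x512 bool, what is visible of it) and "extent" ([centre column, centre row, width, height] in pixels, round what is visible of it).
The state is a dict: "t": time; "qpos": joint angles; "qvel": joint speeds; "joint_torque": joint torques, N m; "ee_pos": TCP position; "orientation": TCP orientation; "ft_force": force on the tool from outside, world axes, zero at the start; "moment": the same for the moment, N m; "width": finger opening in mm; "grasp_force": force on a finger pad.
Only numpy, scipy, OpenCV 4.12 (cv2) and the standard library are available. Lean on these libraries where they do the work, as an engineer would, in place of code of your own. Each camera call takes 0.05 s, during which the arm holds its last target. There are 200 camera calls.

## Working session

There is one attempt and no reset: what is moved stays moved. The work goes in short steps, Python scripts to look and compute and a shell command to move; the robot and the scene stay as the last step left them, time stands still between calls to the robot, and variables do not carry over. Pictures are saved under pics/ and viewed, at most 10 in all, crops included, and the job is handed in when it is done.

```bash
mkdir -p pics; ls
cat > h.py <<'E'
import numpy as np, cv2
from workcell import ctrl, optics
from scipy.spatial.transform import Rotation as R
def save(n,im,s=1,crop=None):
    if crop: im=im[crop[1]:crop[3],crop[0]:crop[2]]
    cv2.imwrite('pics/'+n,cv2.resize(im,None,fx=s,fy=s,interpolation=cv2.INTER_CUBIC)[...,::-1])
def ray(name,u,v,obs=None):
    m=optics.camera_model(name); f=192/np.tan(np.radians(m['fov_y']/2))
    x,y=(u-m['cx'])/f,(v-m['cy'])/f
    if name=='wrist':
        r=np.hypot(x,y); s=np.sin(r)/r if r>1e-9 else 1
        d=np.array([x*s,-y*s,-np.cos(r)]); H=np.array(m['hand_eye'])
        Rw=R.from_rotvec(obs['orientation']).as_matrix()
        return Rw@H[:3,3]+np.array(obs['ee_pos']), Rw@H[:3,:3]@d
    V=np.array(m['view']); d=np.array([x,-y,-1.]); d/=np.linalg.norm(d)
    return -V[:3,:3].T@V[:3,3], V[:3,:3].T@d
def onz(o,d,z): return o+d*(z-o[2])/d[2]
def tri(rs):
    A=sum(np.eye(3)-np.outer(d,d) for o,d in rs); b=sum((np.eye(3)-np.outer(d,d))@o for o,d in rs)
    p=np.linalg.solve(A,b); return p,[np.linalg.norm(np.cross(p-o,d)) for o,d in rs]
def proj(name,p):
    m=optics.camera_model(name); f=192/np.tan(np.radians(m['fov_y']/2)); V=np.array(m['view'])
    c=V[:3,:3]@p+V[:3,3]; return m['cx']+f*c[0]/-c[2], m['cy']-f*c[1]/-c[2]
E
python3 - <<'E'
from h import *
a=optics.get_image('scene'); b=optics.get_image('top')
save('a.png',np.hstack([a,b]),.78)
for c in('scene','top'):
    m=optics.camera_model(c);print(c,{k:(np.round(v,3).tolist()) for k,v in m.items()})
    for t in('pack','nest','reader','trigger','bottle','red_bin','keypad'):
        for r in optics.masks_of(t,c)[:4]: print(c,t,round(r['conf'],2),np.round(r['extent'],1))
m=optics.camera_model('wrist');print({k:(np.round(v,3).tolist()) for k,v in m.items()})
print(ctrl.get_obs())
E
```

```text
pics
scene {'fov_y': 43.764, 'cx': 257.41, 'cy': 195.822, 'view': [[0.616, 0.788, -0.006, -290.125], [-0.616, 0.487, 0.619, 251.28], [0.491, -0.377, 0.785, -1805.562], [0.0, 0.0, 0.0, 1.0]]}
scene pack 0.71 [247.8 222.2  25.8  25.5]
scene pack 0.17 [158.6 230.1  23.8  37.2]
scene nest 0.72 [250.9 257.   92.   83.4]
scene reader 0.83 [230.  245.2  21.2  20.9]
scene trigger 0.54 [316.2 159.4   9.2   9.1]
scene trigger 0.54 [348.7 140.5  12.6  10.2]
scene trigger 0.52 [286.9 130.6   9.5   6.6]
scene bottle 0.64 [159.7 228.6  21.7  36.5]
scene red_bin 0.75 [156.8 312.3  77.4  69.2]
scene keypad 0.68 [353.3 206.5  23.6  18.6]
top {'fov_y': 46.999, 'cx': 254.578, 'cy': 187.385, 'view': [[-0.026, -1.0, -0.01, 18.347], [0.994, -0.027, 0.108, -477.316], [-0.108, -0.008, 0.994, -1207.532], [0.0, 0.0, 0.0, 1.0]]}
top pack 0.57 [296.6 148.8  27.8  28.2]
top nest 0.72 [297.7 146.7  86.8  95.3]
top reader 0.92 [321.1 150.2  16.4  19.2]
top reader 0.26 [297.9 148.   25.8  29.2]
top trigger 0.61 [162.6 194.4  10.8  11.5]
top trigger 0.57 [155.1 253.2  14.3   7.5]
top trigger 0.42 [217.9 229.7  12.9 
[... 326 characters left out ...]
], [0.0, 0.0, 0.0, 1.0]]}
{'t': 0.8, 'qpos': array([ 1.12299695e+00,  4.23095194e-01,  1.62990469e+00,  2.77992257e-05,
        1.08858040e+00, -1.89967367e-02]), 'qvel': array([ 0.00201661, -0.00101535, -0.00030082,  0.00014418,  0.00149455,
        0.00127844]), 'joint_torque': array([ 1.59250627e-03, -5.44486964e+01, -2.74047911e+01,  6.45874743e-02,
        1.66697300e-02, -6.78711172e-05]), 'ee_pos': array([259.82629395, 568.41870112, 222.67622025]), 'orientation': array([-6.68428381e-01, -3.06963765e+00, -2.78571876e-05]), 'ft_force': array([-0.43230779,  0.07092052, -0.16352489]), 'moment': array([ 0.01783405, -0.03894079,  0.01841829]), 'grasp_force': 0.0, 'width': 88.18455062623939}
```

View pics/a.png

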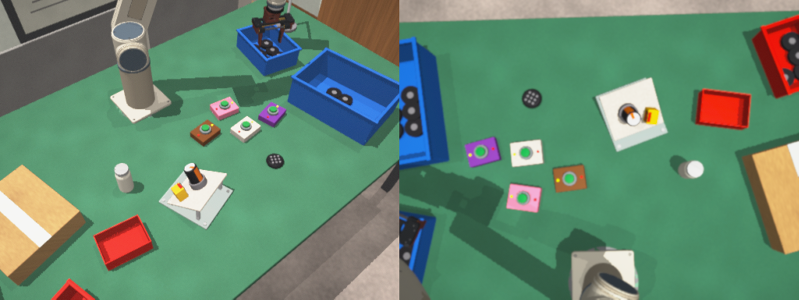

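The pictures show four look-alike control boxes, in top pixels: purple (103,193), white (163,194), brown (218,230) and pink (155,253). The white one at top (163,194) / scene (316,159) fits the description, because the listed box is white. I'll confirm it in an enlarged crop, along with the pack.

Run:
```python
from h import *
a=optics.get_image('scene'); b=optics.get_image('top')
def cr(im,x,y,h=32,w=40): return cv2.resize(im[y-h:y+h,x-w:x+w],(400,300),interpolation=cv2.INTER_CUBIC)
im=np.vstack([np.hstack([cr(a,248,225),cr(b,300,150)]),np.hstack([cr(a,316,163),cr(b,163,195)])])
save('b.png',im)
p,e=tri([ray('scene',316.2,159.4),ray('top',162.6,194.4)]); print('trig',p,e)
p,e=tri([ray('scene',247.8,222.2),ray('top',296.6,148.8)]); print('pack~',p,e)
p,e=tri([ray('scene',230,245.2),ray('top',321.1,150.2)]); print('reader~',p,e)
for n,uv,z in(('bottle',(373.8,219.4),62),('bin',(415.5,142),30),('key',(170.6,123.9),9)): print(n,onz(*ray('top',*uv),z))
```

```text
trig [463.36510966 259.25186965  52.11407744] [np.float64(1.975080488464013), np.float64(1.9750804884640585)]
pack~ [ 565.5297059  -107.57581094  117.49209631] [np.float64(0.6072945000194523), np.float64(0.6072945000193933)]
reader~ [ 569.80414912 -178.36983737   67.13595615] [np.float64(0.34430969595416405), np.float64(0.3443096959541437)]
bottle [ 378.73539037 -312.01328762   62.        ]
bin [ 593.04897365 -448.80469354   30.        ]
key [670.04049638 243.15842464   9.        ]
```

View pics/b.png

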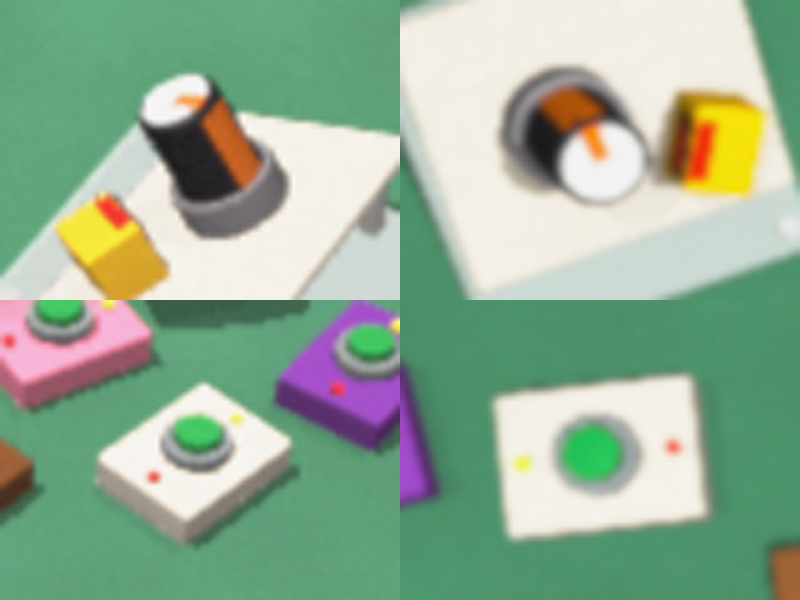

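White box confirmed: plain white with a green button, top about (161,195). In the top view the orange mark points up-slope and the reader is on the right at (321,150). Next I'll refine the pack axis and plan a wrist viewing pose along it.

```bash
cat >> h.py <<'E'
def se(p,Rm): T=np.eye(4); T[:3,:3]=Rm; T[:3,3]=p; return T
def cur(o=None):
    o=o or ctrl.get_obs(); return se(o['ee_pos'],R.from_rotvec(o['orientation']).as_matrix())
def nest(c,yaw):  # cup frame
    return se(c,(R.from_euler('z',yaw)*R.from_euler('y',-28,degrees=True)).as_matrix())
def plan(T,n=None,fine=2):
    from scipy.linalg import logm,expm
    D=np.linalg.inv(cur())@T; w=R.from_matrix(D[:3,:3]).as_rotvec()
    if n is None: n=int(np.ceil(max(np.abs(D[:3,3]).max()/38,np.degrees(np.abs(w)).max()/5.8,1)))
    L=np.real(logm(D)); S=expm(L/n)
    row=np.r_[S[:3,3]/40,np.degrees(w)/n/6]; print('n',n,'row',np.round(row,fine+1).tolist())
    return row,n
E
python3 - <<'E'
from h import *
c,e=tri([ray('scene',243.8,214.3),ray('top',300.4,152.1)]); print('top centre',c,e)
# cup rim front-lit edge estimate; deck front edge for yaw
q=[onz(*ray('top',260+70/5,118+295*64/300),20),onz(*ray('top',260+400/5,118+190*64/300),20)]
d=q[1]-q[0]; yaw=np.arctan2(d[0],-d[1]); print(q,np.degrees(yaw))
N=nest([0,0,0],yaw); cf=c-84*N[:3,2]; print('cup floor',cf, N[:3,2])
N=nest(cf,yaw); np.save('N0.npy',N)
Rt=np.c_[N[:3,1],N[:3,0],-N[:3,2]]
plan(se(c+110*N[:3,2],Rt),24)
E
```

```text
top centre [ 551.9901721  -112.93617344  146.37457171] [np.float64(0.9865449293564437), np.float64(0.9865449293564142)]
[array([495.0475585 , -49.23057756,  20.        ]), array([ 553.64921641, -237.24006147,   20.        ])] 17.312007004384117
cup floor [ 589.63928946 -101.20112343   72.20697391] [-0.44820378 -0.13970298  0.88294759]
n 24 row [-0.728, -0.307, -0.069, -0.183, -0.082, 0.327]
```

```bash
R='[-0.728,-0.307,-0.069,-0.183,-0.082,0.327,1]'; python3 -m jog '[[-0.728,-0.307,-0.069,-0.183,-0.082,0.327,1],[-0.728,-0.307,-0.069,-0.183,-0.082,0.327,1],[-0.728,-0.307,-0.069,-0.183,-0.082,0.327,1],[-0.728,-0.307,-0.069,-0.183,-0.082,0.327,1],[-0.728,-0.307,-0.069,-0.183,-0.082,0.327,1],[-0.728,-0.307,-0.069,-0.183,-0.082,0.327,1],[-0.728,-0.307,-0.069,-0.183,-0.082,0.327,1],[-0.728,-0.307,-0.069,-0.183,-0.082,0.327,1],[-0.728,-0.307,-0.069,-0.183,-0.082,0.327,1],[-0.728,-0.307,-0.069,-0.183,-0.082,0.327,1],[-0.728,-0.307,-0.069,-0.183,-0.082,0.327,1],[-0.728,-0.307,-0.069,-0.183,-0.082,0.327,1]]'
python3 - <<'E'
from h import *
N=np.load('N0.npy'); Rt=np.c_[N[:3,1],N[:3,0],-N[:3,2]]
plan(se(N[:3,3]+194*N[:3,2],Rt),12); print(ctrl.get_obs()['qpos'])
E
```

```text
t: 2.1
ee_pos: [455.7, 245.2, 251.1]
orientation: [1.218, 2.716, 0.303]
ft_force: [-0.1, -0.1, 0.7]
width: 87.8
grasp_force: 0.0
n 12 row [-0.726, -0.306, -0.069, -0.181, -0.081, 0.327]
[ 0.4632244   0.12116294  2.00191109  0.01779752  0.76723701 -0.27558942]
```

```bash
python3 -m jog '[[-0.726,-0.306,-0.069,-0.181,-0.081,0.327,1],[-0.726,-0.306,-0.069,-0.181,-0.081,0.327,1],[-0.726,-0.306,-0.069,-0.181,-0.081,0.327,1],[-0.726,-0.306,-0.069,-0.181,-0.081,0.327,1],[-0.726,-0.306,-0.069,-0.181,-0.081,0.327,1],[-0.726,-0.306,-0.069,-0.181,-0.081,0.327,1],[-0.726,-0.306,-0.069,-0.181,-0.081,0.327,1],[-0.726,-0.306,-0.069,-0.181,-0.081,0.327,1],[-0.726,-0.306,-0.069,-0.181,-0.081,0.327,1],[-0.726,-0.306,-0.069,-0.181,-0.081,0.327,1],[-0.726,-0.306,-0.069,-0.181,-0.081,0.327,1],[-0.726,-0.306,-0.069,-0.181,-0.081,0.327,1],[0,0,0,0,0,0,1]]'
python3 - <<'E'
from h import *
o=ctrl.get_obs(); im=optics.get_image('wrist'); print(o['qpos'],o['ee_pos'],o['orientation'])
np.savez('w1.npz',im=im,p=o['ee_pos'],r=o['orientation'])
for t in('pack','nest','reader'):
    for r in optics.masks_of(t,'wrist')[:3]: print(t,round(r['conf'],2),np.round(r['extent'],1))
save('c.png',im,1.5)
E
```

```text
t: 3.4
ee_pos: [502.3, -130.4, 243.2]
orientation: [1.663, 2.251, 0.559]
ft_force: [-0.2, 0.3, -0.3]
width: 87.7
grasp_force: 0.0
[-0.47317021  0.11271283  2.10802795  0.57776328  0.63979984 -1.19189197] [ 502.29862765 -130.35948421  243.18833116] [1.66253725 2.25075614 0.55899063]
pack 0.96 [252.7 178.   53.2  57.8]
nest 0.75 [234.8 177.8 173.7 151.9]
reader 0.83 [224.9 230.1  52.   54. ]
```

View pics/c.png

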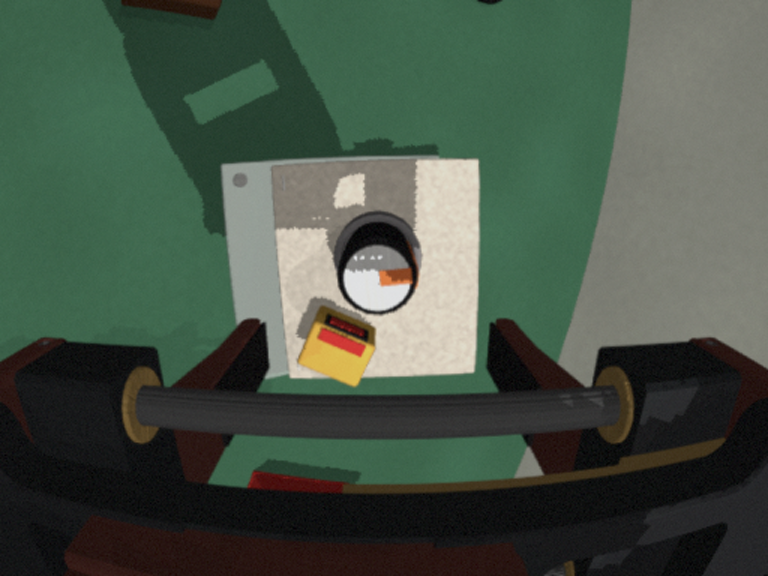

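The wrist view shows the pack's top disc centred at about (251,186), with the orange bar pointing image-right (up-slope) at (263,184). The reader is below-left at (226,230), with its red bar at (228,228) and its window at (231,217). Next I'll measure the angles in the nest frame.

```bash
cat > m.py <<'E'
from h import *
def meas(f,N,hz=84,show=True):
    w=np.load(f); o=dict(ee_pos=w['p'],orientation=w['r']); im=w['im']; h=cv2.cvtColor(im,cv2.COLOR_RGB2HSV).astype(int)
    H,S,V=h[...,0],h[...,1],h[...,2]; Ni=np.linalg.inv(N)
    def pl(u,v,z):
        a,d=ray('wrist',u,v,o); a=Ni[:3,:3]@a+Ni[:3,3]; d=Ni[:3,:3]@d; return (a+d*(z-a[2])/d[2])[:2]
    def P(mask,z): return np.array([pl(u,v,z) for v,u in np.argwhere(mask)])
    return im,H,S,V,pl,P
E
python3 - <<'E'
from m import *
N=np.load('N0.npy'); im,H,S,V,pl,P=meas('w1.npz',N)
box=np.zeros(H.shape,bool); box[135:262,190:300]=1
def big(m):
    n,l,s,c=cv2.connectedComponentsWithStats(m.astype(np.uint8)); k=1+np.argsort(-s[1:,4]); return [(l==i,s[i],c[i]) for i in k[:3]]
org=(H>=5)&(H<=16)&(S>150)&(V>90)&box
red=((H<=4)|(H>=175))&(S>150)&(V>60)&box
yel=(H>=18)&(H<=32)&(S>120)&(V>90)&box
for n,m in(('org',org),('red',red),('yel',yel)):
    print(n,[(s.tolist(),np.round(c,1).tolist()) for _,s,c in big(m)])
# top disc: silver+orange
disc=((S<40)&(V>110)&box); disc[:160]=0; disc[212:]=0; disc[:,:226]=0; disc[:,278:]=0
d=big(disc|(org&(np.indices(H.shape)[0]>176)))[0][0]
cnt=max(cv2.findContours(d.astype(np.uint8),0,2)[0],key=len); hull=cv2.convexHull(cnt)
pts=np.array([pl(u,v,84) for u,v in hull[:,0]]); (cx,cy),r=cv2.minEnclosingCircle(pts.astype(np.float32)); el=cv2.fitEllipse(cnt)
print('disc ellipse px',el,'nest xy',cx,cy,'r',r)
A=np.c_[2*pts,np.ones(len(pts))]; s=np.linalg.lstsq(A,(pts**2).sum(1),rcond=None)[0]; print('LS circle',s[:2],np.sqrt(s[2]+s[0]**2+s[1]**2))
rb=max(big(red),key=lambda t:t[2][1]); q=P(rb[0],41); rect=cv2.minAreaRect(q.astype(np.float32)); print('redbar',rect, q.mean(0))
y=P(yel|rb[0],41); print('yel',cv2.minAreaRect(y.astype(np.float32)))
q=P(big(org)[0][0],84); print('orange',q.mean(0),cv2.minAreaRect(q.astype(np.float32)))
E
```

```text
org [([253, 179, 22, 11, 186], [263.6, 184.1]), ([211, 218, 33, 20, 81], [227.0, 227.3])]
red [([213, 219, 30, 18, 219], [227.4, 227.7]), ([220, 212, 23, 12, 105], [231.0, 217.4])]
yel [([199, 207, 51, 51, 1164], [223.8, 235.5]), ([213, 204, 2, 2, 2], [213.5, 204.5]), ([212, 207, 1, 1, 1], [212.0, 207.0])]
disc ellipse px ((250.28965759277344, 185.69503784179688), (41.84663772583008, 43.131866455078125), 113.47866821289062) nest xy -2.017932176589966 0.48385143280029297 r 21.548175811767578
LS circle [-2.15650162  0.36896931] 21.089865742920743
redbar ((-29.626270294189453, -58.901817321777344), (9.004950523376465, 34.518638610839844), 65.73076629638672) [-29.69977295 -58.9276628 ]
yel ((-31.931814193725586, -63.3778076171875), (52.631465911865234, 50.812713623046875), 66.13988494873047)
orange [9.55262867 1.93503193] ((9.481583595275879, 1.9844701290130615), (19.598857879638672, 8.955531120300293), 3.7122139930725098)
```

Run:
```python
from m import *
N=np.load('N0.npy'); im,H,S,V,pl,P=meas('w1.npz',N)
c={k:pl(u/1.5,v/1.5,-4) for k,(u,v) in dict(TL=(273,167),TR=(479,159),BR=(474,373),BL=(288,378)).items()}
print(c); 
for a,b in('TR','BR'),('TL','BL'),('TL','TR'),('BL','BR'):
    d=c[a+'' ] if 0 else None
for a,b in(('TR','BR'),('TL','BL'),('TL','TR'),('BL','BR')):
    d=c[b]-c[a]; print(a,b,np.linalg.norm(d),np.degrees(np.arctan2(d[1],d[0])))
for dy in(0,):
    T=se((N@[-2.1,.4,46,1])[:3],np.c_[N[:3,1],N[:3,0],-N[:3,2]]); plan(T,8)
```

```text
{'TL': array([-86.60168545,  73.50339325]), 'TR': array([81.08035842, 79.34380966]), 'BR': array([  85.24546959, -108.4927963 ]), 'BL': array([ -83.42072395, -112.73766547])}
TR BR 187.88277912054255 -88.72972475830889
TL BL 186.26822185000523 -89.02149423722325
TL TR 167.78372477522936 1.9948229544302556
BL BR 168.71960099095116 1.441674547007418
n 8 row [-0.004, -0.007, 0.462, -0.002, -0.001, 0.002]
```

Run:
```python
from m import *
N=np.load('N0.npy'); t=(N@[-2.1,.4,84,1])[:3]; yaw=np.radians(17.312+1.4)
M=nest([0,0,0],yaw); M=nest(t-84*M[:3,2],yaw); np.save('N1.npy',M); print(M[:3,3])
plan(se((M@[0,0,46,1])[:3],np.c_[M[:3,1],M[:3,0],-M[:3,2]]),8)
im,H,S,V,pl,P=meas('w1.npz',M)
for n,u,v,z in(('redbar',227.4,227.7,41),('window',231,217.4,27),('orange',263.6,184.1,84),('tip',274,183.5,84)):
    q=pl(u,v,z); print(n,q,np.linalg.norm(q),np.degrees(np.arctan2(q[1],q[0])))
```

```text
[ 587.45211726 -100.45466218   71.22108362]
n 8 row [-0.005, -0.007, 0.462, -0.002, 0.013, -0.024]
redbar [-28.89790988 -59.40351349] 66.05956865378457 -115.94144014102366
window [-25.32954637 -52.02079701] 57.85973765071954 -115.96200302541926
orange [11.64752595  1.3155048 ] 11.72157897798764 6.443841934243943
tip [21.48095254  1.65504022] 21.54461603155628 4.40575654679255
```

```bash
python3 -m jog '[[-0.005,-0.007,0.462,-0.002,0.013,-0.024,1],[-0.005,-0.007,0.462,-0.002,0.013,-0.024,1],[-0.005,-0.007,0.462,-0.002,0.013,-0.024,1],[-0.005,-0.007,0.462,-0.002,0.013,-0.024,1],[-0.005,-0.007,0.462,-0.002,0.013,-0.024,1],[-0.005,-0.007,0.462,-0.002,0.013,-0.024,1],[-0.005,-0.007,0.462,-0.002,0.013,-0.024,1],[-0.005,-0.007,0.462,-0.002,0.013,-0.024,1],[0,0,0,0,0,0,1]]'
python3 - <<'E'
from m import *
M=np.load('N1.npy'); T=np.linalg.inv(M)@cur(); print(T.round(3)); o=ctrl.get_obs(); print(o['qpos'])
np.savez('w2.npz',im=optics.get_image('wrist'),p=o['ee_pos'],r=o['orientation'])
save('d.png',optics.get_image('wrist'),1.5)
E
```

```text
t: 4.5
ee_pos: [567.0, -106.1, 110.2]
orientation: [1.632, 2.281, 0.568]
ft_force: [0.8, -0.2, -0.4]
width: 87.7
grasp_force: 0.0
[[-1.0000e-03  1.0000e+00 -2.0000e-03 -4.3200e-01]
 [ 1.0000e+00  1.0000e-03  3.0000e-03  1.1960e+00]
 [ 3.0000e-03 -2.0000e-03 -1.0000e+00  4.4336e+01]
 [ 0.0000e+00  0.0000e+00  0.0000e+00  1.0000e+00]]
[-0.36855058  0.43452706  2.08535234  0.93130527  0.38526135 -1.53141365]
```

View pics/d.png

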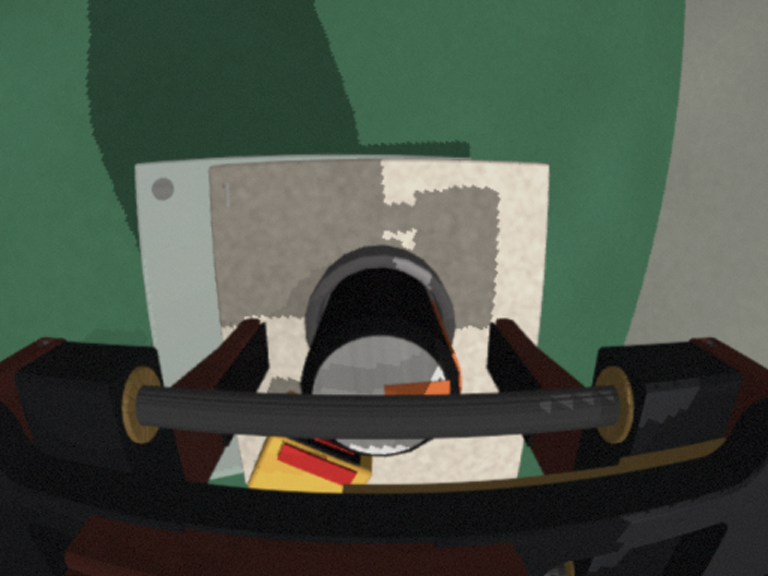

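The pack sits centred between the open fingers, with its top disc at about (254,262). I'll raise a little and close.

```bash
python3 -m jog '[[-0.02,0,-0.07,0,0,0,1],[0,0,0,0,0,0,0],[0,0,0,0,0,0,0],[0,0,0,0,0,0,0],[0,0,0,0,0,0,0],[0,0,0,0,0,0,0],[0,0,0,0,0,0,0],[0,0,0,0,0,0,0],[0,0,0,0,0,0,0]]'; python3 -c "
from h import *
print((np.linalg.inv(np.load('N1.npy'))@cur()).round(3)[:3,3])"
```

```text
t: 5.5
ee_pos: [566.0, -109.4, 114.2]
orientation: [1.633, 2.276, 0.567]
ft_force: [-2.5, -0.8, 3.1]
width: 51.8
grasp_force: 30.0
[-0.286 -1.622 48.861]
```

```bash
python3 -m jog '[[0,0,0,0,0,0,0],[0,0,0,0,0,0,0]]'; python3 -c "
from m import *
M=np.load('N1.npy')
print((np.linalg.inv(M)@cur()).round(4)); o=ctrl.get_obs(); print(o['qpos'],o['ft_force'],o['moment'])
im=optics.get_image('wrist'); np.savez('w3.npz',im=im,p=o['ee_pos'],r=o['orientation']); save('e.png',im,3,(150,130,370,310))
"
```

```text
t: 5.7
ee_pos: [566.0, -109.4, 114.2]
orientation: [1.633, 2.276, 0.567]
ft_force: [-2.4, -1.6, 3.7]
width: 51.5
grasp_force: 30.0
[[ 5.0000e-04  1.0000e+00 -1.0000e-04 -2.6060e-01]
 [ 1.0000e+00 -5.0000e-04 -4.0000e-04 -1.5851e+00]
 [-4.0000e-04 -1.0000e-04 -1.0000e+00  4.8847e+01]
 [ 0.0000e+00  0.0000e+00  0.0000e+00  1.0000e+00]]
[-0.37515511  0.42602512  2.08579308  0.92068404  0.39005176 -1.52328406] [-2.43819111 -1.61001084  3.74857534] [-0.29005775  0.40115775 -0.02911756]
```

View pics/e.png

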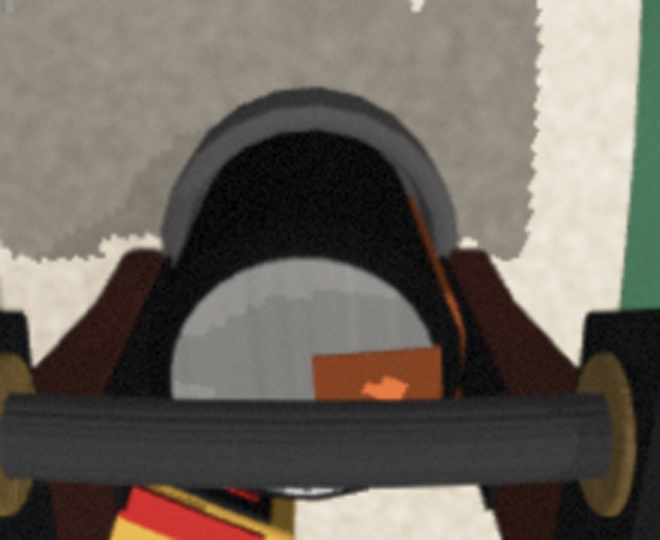

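Run:
```python
from m import *
M=np.load('N1.npy')
for f,pts in(('w3.npz',[(305,257),(172,360),(436,350)]),):
    im,H,S,V,pl,P=meas(f,M)
    for u,v in pts: print(pl(150+u/3,130+v/3,84))
    # upper edge of orange bar
    a,b=pl(150+313/3,130+356/3,84),pl(150+440/3,130+346/3,84); d=b-a; print('bar edge',a,b,np.degrees(np.arctan2(d[1],d[0])))
```

```text
[-0.97497513 21.13980582]
[-22.13202953   3.67612542]
[19.73685434  5.37938215]
bar edge [0.2666761  4.57881879] [20.34236072  6.06671334] 4.238684840949975
```

Bar angle is 4.2°. The fingers sit 1.6 mm off the pack axis along tool x, so I'll open, recentre and regrip, then turn.

```bash
python3 -m jog '[[0,0,0,0,0,0,1],[0,0,0,0,0,0,1],[0.04,0,0,0,0,0,1],[0,0,0,0,0,0,1]]'; python3 -c "
from m import *
print((np.linalg.inv(np.load('N1.npy'))@cur()).round(4)[:3,3])"
```

```text
t: 6.15
ee_pos: [565.4, -107.5, 114.0]
orientation: [1.634, 2.277, 0.567]
ft_force: [-0.1, -0.4, -0.9]
width: 80.1
grasp_force: 0.0
[-0.3553  0.362  48.6836]
```

```bash
python3 -m jog '[[0,0,0.02,0,0,0,0],[0,0,0,0,0,0,0],[0,0,0,0,0,0,0],[0,0,0,0,0,0,0],[0,0,0,0,0,0,0],[0,0,0,0,0,0,0],[0,0,0,0,0,0,0],[0,0,0,0,0,0,0]]'; python3 -m jog '[[0,0,0,0,0,1,0],[0,0,0,0,0,1,0],[0,0,0,0,0,1,0],[0,0,0,0,0,1,0],[0,0,0,0,0,1,0],[0,0,0,0,0,1,0],[0,0,0,0,0,1,0],[0,0,0,0,0,1,0],[0,0,0,0,0,1,0],[0,0,0,0,0,1,0],[0,0,0,0,0,1,0],[0,0,0,0,0,1,0],[0,0,0,0,0,1,0],[0,0,0,0,0,1,0],[0,0,0,0,0,1,0],[0,0,0,0,0,1,0],[0,0,0,0,0,1,0],[0,0,0,0,0,1,0],[0,0,0,0,0,1,0],[0,0,0,0,0,1,0]]';python3 -m jog '[[0,0,0,0,0,0.05,0],[0,0,0,0,0,0,0]]'; python3 -c "
from m import *
print((np.linalg.inv(np.load('N1.npy'))@cur()).round(4)[:3]); o=ctrl.get_obs(); print(o['qpos'],o['moment'])"
```

```text
t: 6.95
ee_pos: [565.9, -107.7, 113.5]
orientation: [1.634, 2.276, 0.567]
ft_force: [0.4, -0.4, -1.8]
width: 51.6
grasp_force: 30.0
t: 8.95
ee_pos: [566.4, -108.3, 113.8]
orientation: [-2.854, 0.289, -0.653]
ft_force: [0.5, -1.2, 0.8]
width: 51.2
grasp_force: 30.0
t: 9.15
ee_pos: [566.3, -108.1, 113.8]
orientation: [-2.854, 0.288, -0.653]
ft_force: [-0.0, -2.5, 1.4]
width: 52.1
grasp_force: 30.0
[[ 8.6430e-01 -5.0300e-01  5.0000e-04  1.0950e-01]
 [-5.0300e-01 -8.6430e-01 -1.4000e-03 -4.7500e-01]
 [ 1.1000e-03  1.0000e-03 -1.0000e+00  4.8156e+01]]
[-0.37210259  0.42657353  2.08702683  0.92545236  0.38655594  0.57177947] [-0.35625337  0.23936217 -0.22615249]
```

```bash
python3 -m jog '[[0,0,0,0,0,0,1],[0,0,0,0,0,0,1],[0,0,0,0,0,0,1],[0,0,0,0,0,0,1],[0,0,-0.5,0,0,0,1],[0,0,-0.9,0,0,0,1],[0,0,-0.9,0,0,0,1],[0,0,-0.9,0,0,0,1],[0,0,-0.4,0,0,0,1],[0,0,0,0,0,0,1],[0,0,0,0,0,0,1]]'; python3 -c "
from m import *
o=ctrl.get_obs(); print((np.linalg.inv(np.load('N1.npy'))@cur(o)).round(4)[:3])
im=optics.get_image('wrist'); np.savez('w4.npz',im=im,p=o['ee_pos'],r=o['orientation']); save('f.png',im,4,(160,110,350,260))
"
```

```text
t: 10.25
ee_pos: [501.9, -129.3, 240.5]
orientation: [-2.853, 0.29, -0.651]
ft_force: [1.1, 0.1, -0.2]
width: 87.7
grasp_force: 0.0
[[ 8.632000e-01 -5.048000e-01  2.000000e-04 -2.520000e-01]
 [-5.048000e-01 -8.632000e-01 -6.000000e-04  1.592000e-01]
 [ 5.000000e-04  4.000000e-04 -1.000000e+00  1.918538e+02]]
```

View pics/f.png

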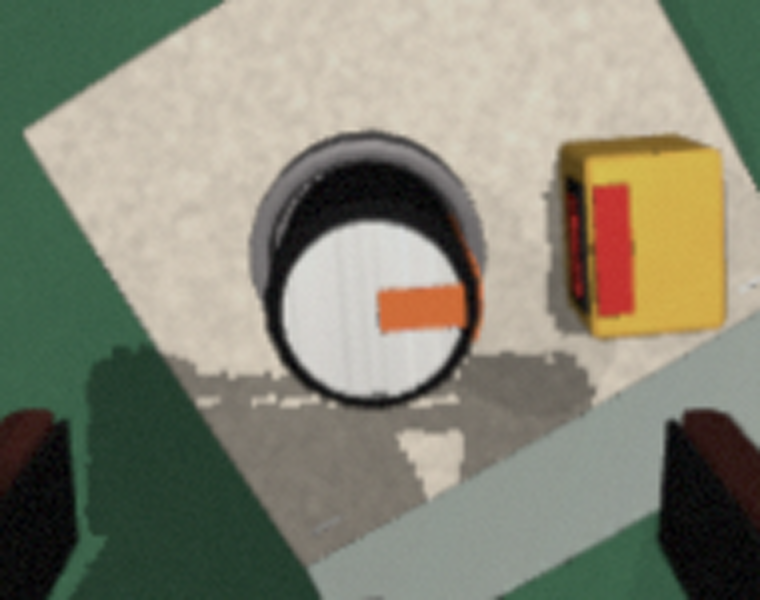

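The pack's top disc is centred at crop (375,313), and the orange bar at (423,308) points at the reader's red bar at (613,250). Now I'll measure the residual angle.

Run:
```python
from m import *
M=np.load('N1.npy'); im,H,S,V,pl,P=meas('w4.npz',M)
g=lambda u,v,z:pl(160+u/4,110+v/4,z)
an=lambda d:round(float(np.degrees(np.arctan2(d[1],d[0]))),2)
print('bar edges',an(g(460,286,84)-g(378,291,84)),an(g(465,327,84)-g(380,334,84)))
org=(H>=5)&(H<=16)&(S>150)&(V>90); org[:,:160+375//4]=0; org[:,160+468//4:]=0; org[:110+280//4]=0; org[110+340//4:]=0
q=P(org,84); r=cv2.minAreaRect(q.astype(np.float32)); print(r)
c=np.mean([g(u,v,84) for u,v in((374,220),(282,312),(466,312),(374,403))],0)
print('centre',c,'centroid dir',an(q.mean(0)-c))
red=((H<=4)|(H>=175))&(S>150)&(V>60); red[:,:160+592//4]=0;red[:,160+636//4:]=0;red[:110+180//4]=0;red[110+320//4:]=0
q=P(red,41); print('red',cv2.minAreaRect(q.astype(np.float32)),q.mean(0),an(q.mean(0)),an(q.mean(0)-c))
print('pack bottom check: cup centre', np.mean([g(u,v,22) for u,v in((367,131),(249,245),(486,245))],0))
print('cup rim pts',[g(u,v,22).round(1).tolist() for u,v in((367,131),(249,245),(486,245))])
print('face edge',an(g(596,334,41)-g(583,155,41)), 'bar edge',an(g(634,312,41)-g(628,184,41)))
```

```text
bar edges -116.74 -115.51
((-6.56890869140625, -10.265022277832031), (19.78481101989746, 9.640026092529297), 59.79838180541992)
centre [-2.62112327  0.50245431] centroid dir -112.46
red ((-29.0477294921875, -59.37098693847656), (8.996131896972656, 33.6014289855957), 62.417938232421875) [-28.87872626 -59.29985092] -115.97 -113.71
pack bottom check: cup centre [11.5740848  -6.01938263]
cup rim pts [[30.3, -16.9], [19.3, 28.6], [-14.9, -29.8]]
face edge 155.99 bar edge 154.98
```

Run:
```python
from m import *
p,e=tri([ray('scene',315.2,159.6),ray('top',161.4,195.6)]); print(p,e)
p2,_=tri([ray('scene',316.2,159.4),ray('top',162.6,194.4)]); b=(p+p2)/2; np.save('b.npy',b)
az=np.arctan2(b[1],b[0]); y=np.array([np.cos(az),np.sin(az),0]); z=np.array([0,0,-1.]); x=np.cross(y,z)
T=se([b[0],b[1],165],np.c_[x,y,z]); row,n=plan(T,20)
C=cur(); S=se(row[:3]*40,R.from_rotvec(np.radians(row[3:]*6)).as_matrix())
for i in range(20):
    C=C@S
    if i%4==3: print(C[:3,3].round())
```

```text
[459.4361752  261.80846873  46.7491771 ] [np.float64(0.24970741061908622), np.float64(0.24970741061900514)]
n 20 row [0.391, -0.436, 0.226, 0.168, -0.238, -1.066]
[572. -59. 246.]
[605.  35. 242.]
[594. 133. 226.]
[542. 214. 199.]
[461. 261. 165.]
```

```bash
python3 -m jog '[[0.355,-0.396,0.205,0.153,-0.216,-0.969,0.5],[0.355,-0.396,0.205,0.153,-0.216,-0.969,0],[0.355,-0.396,0.205,0.153,-0.216,-0.969,0],[0.355,-0.396,0.205,0.153,-0.216,-0.969,0],[0.355,-0.396,0.205,0.153,-0.216,-0.969,0],[0.355,-0.396,0.205,0.153,-0.216,-0.969,0],[0.355,-0.396,0.205,0.153,-0.216,-0.969,0],[0.355,-0.396,0.205,0.153,-0.216,-0.969,0],[0.355,-0.396,0.205,0.153,-0.216,-0.969,0],[0.355,-0.396,0.205,0.153,-0.216,-0.969,0],[0.355,-0.396,0.205,0.153,-0.216,-0.969,0],[0.355,-0.396,0.205,0.153,-0.216,-0.969,0]]'
python3 - <<'E'
from m import *
b=np.load('b.npy')
az=np.arctan2(b[1],b[0]); y=np.array([np.cos(az),np.sin(az),0]); z=np.array([0,0,-1.]); x=np.cross(y,z)
T=se([b[0],b[1],165],np.c_[x,y,z]); row,n=plan(T,12);print(ctrl.get_obs()['qpos'])
E
```

```text
t: 11.5
ee_pos: [599.7, 108.6, 229.6]
orientation: [-2.589, -1.532, -0.363]
ft_force: [0.4, 0.6, -0.4]
width: 0.3
grasp_force: 0.0
n 12 row [0.3, -0.321, 0.167, 0.125, -0.18, -0.804]
[0.05408508 0.3264519  1.78837767 0.2715984  0.88163047 0.39816187]
```

```bash
python3 -m jog '[[0.3,-0.321,0.167,0.125,-0.18,-0.804,0],[0.3,-0.321,0.167,0.125,-0.18,-0.804,0],[0.3,-0.321,0.167,0.125,-0.18,-0.804,0],[0.3,-0.321,0.167,0.125,-0.18,-0.804,0],[0.3,-0.321,0.167,0.125,-0.18,-0.804,0],[0.3,-0.321,0.167,0.125,-0.18,-0.804,0],[0.3,-0.321,0.167,0.125,-0.18,-0.804,0],[0.3,-0.321,0.167,0.125,-0.18,-0.804,0],[0.3,-0.321,0.167,0.125,-0.18,-0.804,0],[0.3,-0.321,0.167,0.125,-0.18,-0.804,0],[0.3,-0.321,0.167,0.125,-0.18,-0.804,0],[0.3,-0.321,0.167,0.125,-0.18,-0.804,0],[0,0,0,0,0,0,0]]'
python3 - <<'E'
from m import *
o=ctrl.get_obs(); w=optics.get_image('wrist'); print(o['qpos'],cur(o).round(3))
np.savez('w5.npz',im=w,p=o['ee_pos'],r=o['orientation'])
a=optics.get_image('scene'); b=optics.get_image('top')
for c in('scene','top'):
    for r in optics.masks_of('pack',c)[:1]: print(c,round(r['conf'],2),np.round(r['extent'],1))
for r in optics.masks_of('trigger','wrist')[:4]: print('trig',round(r['conf'],2),np.round(r['extent'],1))
def cr(im,x,y,h=32,wd=40): return cv2.resize(im[y-h:y+h,x-wd:x+wd],(400,300),interpolation=cv2.INTER_CUBIC)
save('g.png',np.vstack([np.hstack([cr(a,248,225),cr(b,300,150)]),np.hstack([cv2.resize(w,(400,300)),cr(w,251,190,75,100)])]))
E
```

```text
t: 12.8
ee_pos: [459.5, 260.6, 164.2]
orientation: [-1.584, -2.712, 0.003]
ft_force: [-0.1, -0.1, 0.1]
width: 0.8
grasp_force: 0.0
[ 4.93379022e-01  3.63540848e-01  1.88632089e+00 -1.12132297e-04
  8.94098561e-01 -1.97799817e-02] [[-4.91000e-01  8.71000e-01 -2.00000e-03  4.59540e+02]
 [ 8.71000e-01  4.91000e-01 -1.00000e-03  2.60592e+02]
 [-0.00000e+00 -2.00000e-03 -1.00000e+00  1.64198e+02]
 [ 0.00000e+00  0.00000e+00  0.00000e+00  1.00000e+00]]
scene 0.65 [250.9 222.7  28.6  28. ]
trig 0.96 [253.8 185.8  36.1  34.4]
trig 0.83 [114.2 251.7  26.6   8. ]
trig 0.57 [341.8  48.6  35.7  33.7]
trig 0.56 [117.5  98.   37.2  37.1]
```

View pics/g.png

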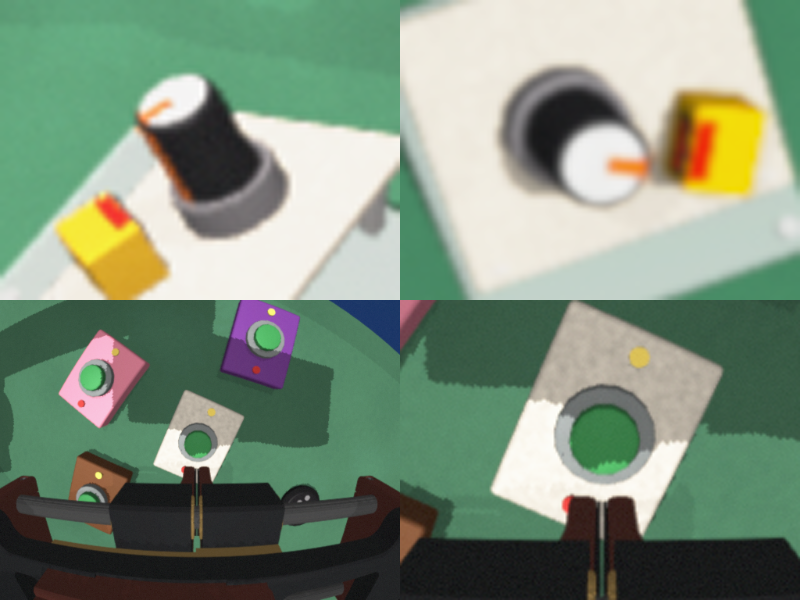

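The pack's top disc is where it started: top crop (604,161), scene crop (178,98). So it is still seated, with the orange toward the reader. The wrist view shows the white box's button at about (253,187). Next I'll cross-check the angle from the fixed cameras and locate the button.

Run:
```python
from m import *
N=np.load('N1.npy'); Ni=np.linalg.inv(N)
def pl(cam,u,v,z):
    a,d=ray(cam,u,v); a=Ni[:3,:3]@a+Ni[:3,3]; d=Ni[:3,:3]@d; return (a+d*(z-a[2])/d[2])[:2]
an=lambda d:round(float(np.degrees(np.arctan2(d[1],d[0]))),1)
for cam,x0,y0,C,bx,rx in(('top',260,118,(202,160),(195,145,262,185),(280,110,325,185)),('scene',208,193,(174,99),(135,90,180,124),(95,190,135,232))):
    im=optics.get_image(cam); big=cv2.resize(im[y0:y0+64,x0:x0+80],(400,300),interpolation=cv2.INTER_CUBIC); h=cv2.cvtColor(big,cv2.COLOR_RGB2HSV).astype(int)
    o=(h[...,1]>90)&(h[...,2]>120)&(h[...,0]<20); r=((h[...,0]<6)|(h[...,0]>174))&(h[...,1]>150)&(h[...,2]>150)
    def Q(m,b,z): return np.array([pl(cam,x0+u/5-.4,y0+v*64/300-.4,z) for v,u in np.argwhere(m) if b[0]<=u<b[2] and b[1]<=v<b[3]])
    q=Q(o,bx,84); c=pl(cam,x0+C[0]/5,y0+C[1]*64/300,84); ev=np.linalg.svd(q-q.mean(0))[2][0]
    k=Q(r,rx,41); kv=np.linalg.svd(k-k.mean(0))[2][1]
    print(cam,'c',c,'bar centroid dir',an(q.mean(0)-c),'axis',an(ev),an(-ev),'red',k.mean(0),an(k.mean(0)-c),'normal',an(kv),an(-kv))
w=np.load('w5.npz'); o=dict(ee_pos=w['p'],orientation=w['r']); h=cv2.cvtColor(w['im'],cv2.COLOR_RGB2HSV).astype(int)
g=((h[...,0]>50)&(h[...,0]<75)&(h[...,1]>165)).astype(np.uint8); g[:,:225]=0;g[:,285:]=0;g[:165]=0;g[207:]=0
n,l,s,c=cv2.connectedComponentsWithStats(g); i=1+np.argmax(s[1:,4]); print(s[i],c[i])
for z in(46,50,54): print(z,onz(*ray('wrist',*c[i],o),z),np.linalg.norm(onz(*ray('wrist',s[i][0],c[i][1],o),z)-onz(*ray('wrist',s[i][0]+s[i][2],c[i][1],o),z)))
print(tri([ray('wrist',*c[i],o),ray('scene',315.2,159.6),ray('top',161.4,195.6)]))
```

```text
top c [ 1.18575096 -1.08641673] bar centroid dir -121.4 axis 63.5 -116.5 red [-27.92250186 -59.14761648] -116.6 normal -116.9 63.1
scene c [-0.87994564 -0.04872638] bar centroid dir -129.6 axis -113.4 66.6 red [-28.61912489 -60.41681126] -114.7 normal -112.2 67.8Traceback (most recent call last):
  File "<stdin>", line 15, in <module>
    return _wrapfunc(a, 'argmax', axis=axis, out=out, **kwds)
    return bound(*args, **kwds)
ValueError: attempt to get argmax of an empty sequence
```

Run:
```python
from m import *
w=np.load('w5.npz'); o=dict(ee_pos=w['p'],orientation=w['r'])
for z in(46,50,54): print(z,onz(*ray('wrist',253.5,184.5,o),z),np.linalg.norm(onz(*ray('wrist',236,184.5,o),z)-onz(*ray('wrist',253.5,184.5,o),z)))
print(tri([ray('wrist',253.5,184.5,o),ray('scene',315.2,159.6),ray('top',161.4,195.6)]))
p=onz(*ray('wrist',253.5,184.5,o),48); print((np.linalg.inv(cur())@np.r_[p,1]))
```

```text
46 [459.33945936 263.03669848  46.        ] 16.961549950131598
50 [458.86776635 263.82805419  50.        ] 16.719753356909045
54 [458.39607334 264.61940989  54.        ] 16.477956763686375
(array([459.27949034, 262.46067482,  45.77602418]), [np.float64(0.5306677142126638), np.float64(0.5772941077953453), np.float64(0.4462973165374012)])
[  5.31446713  -2.20411658 119.06609184   1.        ]
```

```bash
python3 -m jog '[[0.05,0.02,0.5,0,0,0,0],[0,0,0.8,0,0,0,0],[0,0,0.8,0,0,0,0],[0,0,0.4,0,0,0,0],[0,0,0.2,0,0,0,0],[0,0,0,0,0,0,0]]'; python3 -m jog '[[0,0,0.1,0,0,0,0],[0,0,0.05,0,0,0,0],[0,0,0.05,0,0,0,0],[0,0,0,0,0,0,0],[0,0,0,0,0,0,0]]'
```

```text
t: 13.8
ee_pos: [462.5, 261.9, 58.3]
orientation: [1.59, 2.707, 0.003]
ft_force: [-0.1, 0.0, 0.4]
width: 0.4
grasp_force: 0.0
t: 14.3
ee_pos: [463.4, 262.6, 51.6]
orientation: [1.589, 2.707, 0.007]
ft_force: [1.8, 0.1, 4.1]
width: 0.5
grasp_force: 1.5
```

```bash
python3 -m jog '[[0.03,-0.06,0.03,0,0,0,0],[0,0,0.02,0,0,0,0],[0,0,0,0,0,0,0]]';python3 -m jog '[[0,0,0.05,0,0,0,0],[0,0,0,0,0,0,0]]'; python3 -m jog '[[0,0,0.05,0,0,0,0],[0,0,0,0,0,0,0]]'
```

```text
t: 14.6
ee_pos: [460.5, 262.5, 49.2]
orientation: [1.589, 2.707, 0.006]
ft_force: [3.8, 1.9, 3.1]
width: 0.5
grasp_force: 2.1
t: 14.8
ee_pos: [460.6, 262.5, 48.1]
orientation: [1.589, 2.707, 0.006]
ft_force: [-0.3, -0.7, 17.3]
width: 0.4
grasp_force: 8.4
t: 15.0
ee_pos: [460.6, 262.6, 47.7]
orientation: [1.589, 2.707, 0.006]
ft_force: [-4.4, -3.2, 37.3]
width: 0.3
grasp_force: 18.4
```

The force stayed at 3–4 N through the travel, then hit a hard stop at z≈48, so the button bottomed out. Now I'll release, retreat and check everything.

```bash
python3 -m jog '[[0,0,-0.1,0,0,0,0],[0,0,-0.2,0,0,0,0],[0,0,-0.6,0,0,0,0],[0,0,-0.9,0,0,0,0],[0,0,-0.9,0,0,0,0],[0,0,-0.5,0,0,0,0],[0,0,0,0,0,0,0],[0,0,0,0,0,0,0]]'
python3 - <<'E'
from m import *
w=optics.get_image('wrist'); a=optics.get_image('scene'); b=optics.get_image('top')
for t in('bottle','red_bin','keypad','pack'):
    for r in optics.masks_of(t,'top')[:1]: print(t,round(r['conf'],2),np.round(r['extent'],1))
def cr(im,x,y,h=32,wd=40): return cv2.resize(im[y-h:y+h,x-wd:x+wd],(400,300),interpolation=cv2.INTER_CUBIC)
save('i.png',np.vstack([np.hstack([cr(a,248,225),cr(b,300,150)]),np.hstack([cr(a,256,192,192,256),cr(w,251,190,75,100)])]))
E
```

```text
t: 15.8
ee_pos: [458.6, 261.5, 172.2]
orientation: [1.59, 2.708, 0.002]
ft_force: [-0.4, -0.3, -1.7]
width: 0.3
grasp_force: 0.0
bottle 0.92 [372.6 219.4  33.2  24. ]
red_bin 0.78 [415.1 142.4  76.3  53.4]
keypad 0.69 [169.9 124.1  27.9  28.8]
pack 0.82 [297.9 149.1  29.4  28.2]
```

View pics/i.png

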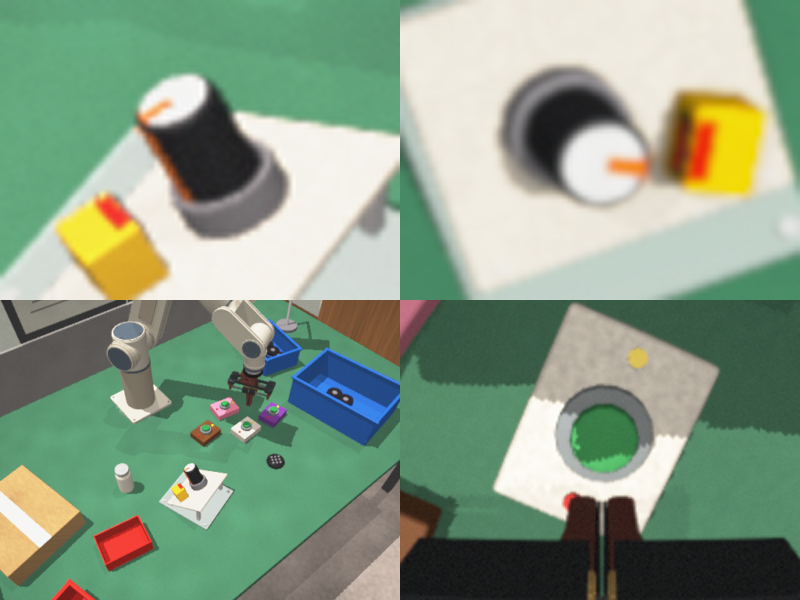

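The pack is unchanged, with its top disc at top crop (604,161) and the orange facing the reader. The button is back up at wrist crop (604,438), and the bottle, bin and keypad have not moved. Handing in.

```bash
python3 -c "
from workcell import ctrl
print(ctrl.close_job())"
```

```text
the job is handed in; nothing more can be done
None
```

I turned the pack so its orange mark faces the reader window (within about 2° by my measurements) and released it seated. I then pressed the white box's green button to its stop and let it spring back, at about 16 s with nothing else moved. The job is handed in, but no verdict came back.

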